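# Wind in the stop and hold a bevelled offcut in the corner of the jig

## Robot

A 6-joint arm with a two-finger parallel gripper is mounted at the origin on the work surface. World frame = base frame: x ahead of the robot, y to its left, z up, the work surface at z = 0. Lengths are in m, angles in rad, forces in N, time in s.
With the tool pointing down it reaches from about 0.25 to 0.725 m from the base axis. Payload 4 kg.
Tool frame: the origin (TCP) lies midway between the tips of the shut fingers; the grasp point (between the pads) lies 19 mm behind it; z points along the fingers, y is the line along which they close (so a half turn about z gives the same grasp; the last joint's range is limited). The gripper opens to 85 mm and grips with 20 to 120 N. Pads are 22 mm wide; open, the fingers measure 114 mm over their backs; the gripper's body (76 mm by 85 mm) begins 54 mm behind the grasp point. The pads swing forward as they close: fully open they stand 13 mm farther back than shut.
Start: joints at [1.321, 0.241, 0.005, 1.335, 0, 1.571], TCP at [0.124, 0.484, 0.231] pointing down, gripper open.
Joint ranges: [-2.72, 2.72], [-1.05, 1.87], [-1.09, 1.28], [-1.99, 2.15], [-1.42, 1.44], [-3.14, 3.14]. Speed limits (rad/s): [2.79, 2.79, 3.14, 3.14, 3.14, 3.14].

## Interface

Orientations are given as a unit quaternion [x, y, z, w].
In Python, from workcell import bot gives the robot as it stands. The module is installed in compiled form; this text tells all that it offers.
- The arm moves only by the tool jog_arm, never from a script. Its argument "deltas" is a list of rows, each an object with "fingers": the opening, from 0 (shut) to 1 (fully open); "delta_pos": the shift along the tool's x, y, z normalised to -1 to 1, where 1 is 300 mm, a list of three; "yaw": the turn about the tool's z normalised to -1 to 1, where 1 is pi/4 rad. A call has 1 to 12 rows; each row is the pose to reach, as a shift and turn from the pose commanded when the call began, along the tool's axes at that moment; what a row does not reach only later rows make up. A row lasts 1/10 s, in which the tool goes at most 50 mm and 8.59 degrees, less where a joint would pass 70% of its speed; a pose out of reach is approached as far as the arm can. A call with a number of a shift or a turn outside -1 to 1 is refused whole. A call with a gripper value outside its range is refused whole. The fingers move at their own pace and stop on an object; the grip force is fixed at half the most. Time passes only in rows, so rows that repeat a pose let the fingers close. It gives the time, the measured TCP pose, the force, the opening and the grip force at its end, in the units of the state.
- bot.get_obs(): the state, without advancing time (a new reading comes with each control period).
- bot.camera(name): name is "scene" or "top" or "wrist"; returns a dict with "image" (400x640x3 uint8, red, green, blue), "range_z" (400x640 float32, m along the optical axis (not along the pixel's ray), 0 where there is no reading), "fx", "fy", "cx", "cy" (pixels), "rvec" (rotation vector, rad) and "tvec" (3), from world to camera coordinates, as OpenCV has them. Camera axes: x right, y down, z forward; pixel columns grow to the right and rows downward; lengths in m; the calibration is good to about 2 mm. The wrist camera is an equidistant fisheye: a pixel r from the principal point sees the ray r / f radians off the axis. A picture is of the moment at which its call begins.
- bot.job_done(): hands the job in; it is judged then, once.
The state is a dict: "clock": time; "joint_pos": joint angles; "joint_vel": joint speeds; "tau": joint torques, N m; "eef_pos": TCP position; "tool_rot": TCP orientation; "ft_force": force on the tool from outside, world axes, zero at the start; "ft_torque": the same for the moment, N m; "grip_width": finger opening in m; "grasp_force": force on a finger pad.
Only numpy, scipy, OpenCV 4.12 (cv2) and the standard library are available. Lean on these libraries where they do the work, as an engineer would, in place of code of your own. Each camera call takes 0.05 s, during which the arm holds its last target. There are 200 camera calls.

## Task

Wind the jig's handwheel clockwise (seen from above) through its full turn (its upright orange handle is there for that), until it will go no further and the red stop is fully in. Then bring the bevelled offcut onto the white bed, bevel towards the robot, its square back flat against the fence and its end butted against the red stop, and hold it there with one firm diagonal push (10 to 20 N), down onto the bed and against the fence at once, for which the bevel offers itself. Finish while still pushing, and leave the other things on the bench where they are.

Things in the scene. Friction and masses are not known exactly. Their poses are not given: they have to be found in the camera images.
- jig: The whole jig, fixed to the bench; place and yaw vary. Its origin is on the bench top under the jig. Jig axes: x from the open front (robot side) to the fence, y along the fence towards the handwheel, z up. In this frame: bed x -100..80, y -190..200 mm, top at z = 18 mm; fence front face at x = 50 mm; fence y -190..100, top at z = 68 mm; handwheel axis at x = 43, y = 140. A steel rack (10 mm square, top at z = 81 mm) lies over the fence between stop and handwheel.
- bed: White waxed board, the jig's bed, slick (friction about 0.25, as on the fence and stop), 18 mm thick, carries the offcut. Same frame as jig.
- fence: Aluminium fence, 20 mm thick, standing 50 mm above the bed. Same frame as jig; the face the offcut goes against is at x = 50 mm and faces -x.
- stop_face (a point): Centre of the red stop block's working face, which looks along the jig's -y; axes as the jig. The block is 36 mm deep (jig x 13..49), 16 mm thick, its top at z = 80 mm. It moves along the jig's -y by 12 mm per rad of the handwheel, and the handwheel's friction keeps it there against up to about 8 N.
- wheel (a joint): Handwheel angle in rad, growing clockwise seen from above: 0 fully back, 6.6 at its end stop (stop fully in). Starts at 0 to 0.25. Stays where it is left; takes about 3 to 5 N at the handle.
- wheel_axis (a point): Point on the handwheel's upright axis at the height of the middle of the handle (126 mm above the bench). The wheel is a black disc, 100 mm across, its top 96 mm above the bench.
- wheel_grip (a point): Middle of the upright orange handle, which spins freely on its pin: 16 to 19 mm thick, 102 to 148 mm above the bench, 38 mm from the wheel's axis (towards the jig's -x at wheel angle 0).
- offcut_center (a point): Centre of the offcut (22.5 mm above its underside): mid-brown wood, 58 mm deep (own x), 120 mm long (own y), 45 mm high, about 0.12 to 0.24 kg. A 45 degree bevel, 18 x 18 mm, runs along its upper -x edge, so the -x face is upright for the lower 27 mm only; the +x face (back) is square and 45 mm high. Starts loose on the bench with the bevel roughly towards the robot. Seated, its centre is at jig x = 21, z = 40.5 mm and 60 mm from the stop face along the jig's -y.
- offcut_bevel (a point): Middle of the offcut's bevelled face, 20 mm towards own -x from the centre and 13.5 mm above it; axes as the offcut.
- spare_block: Bystander: dark square-edged block, 90 x 50 x 30 mm, no bevel. Origin at its underside. To be left alone.
- glue: Bystander: glue bottle, 60 mm wide, 150 mm tall. Origin at its underside. To be left alone.
- tape: Bystander: yellow tape measure, about 80 x 40 x 60 mm. Origin at its underside. To be left alone.
- driver: Bystander: screwdriver lying down. Origin at its underside. To be left alone.
- hammer: Bystander: hammer lying along the far side of the bench. Origin at its underside. To be left alone.
- screw_jar: Bystander: glass jar of screws, 70 mm wide, 90 mm tall. Origin at its underside. To be left alone.
Things that resemble listed ones, but are neither listed nor needed, are in the scene too. There is more than one size of the part that bears offcut_center; the job needs the smaller.

How it is judged:
On the way, in this order (a step that is already met when the one before it is completed fails the run):
1. the handwheel is wound a full turn to its end stop (value of joint wheel above 6.4 rad), for 0.2 s.
2. the offcut sits flat on the bed, back against the fence, end against the stop, bevel to the front (x of offcut_center in the frame of jig between 0.018 and 0.024 m and y of offcut_center in the frame of stop_face between -0.064 and -0.057 m and z of offcut_center in the frame of jig between 0.038 and 0.043 m and angle between the x axis of offcut_center and the x axis of jig, either way round below 0.04 rad and angle between offcut_center's own z axis and vertical below 0.04 rad and x of offcut_bevel in the frame of jig below 0.01 m), for 0.2 s.
At the end, for the whole second after the job is handed in: Handwheel above 6.4 rad; offcut flat on the bed, back within 3 mm of the fence and square within 0.04 rad, end within 4 mm of the stop, bevel to the front; fingers push it with over 4 N, it presses the fence with over 2 N and the bed with over 4 N (each under 40 N), at rest (all of step 2 and value of joint wheel above 6.4 rad and contact force between offcut and fence between 2 and 40 N and contact force between offcut and bed between 4 and 40 N and contact force between the fingers and offcut above 4 N and linear speed of offcut below 0.01 m/s); the arm keeps its last pose, push and grip.
It fails at once if a bystander is moved by more than 30 mm (distance of any of spare_block, glue, tape, driver, hammer, screw_jar from where it was at the start of the episode above 0.03 m).
It also fails if it takes over 72 s, if anything falls off the work surface, if the arm or the gripper's body presses on something with over 40 N, if the wrist force passes 120 N, or if a joint passes its speed limit or range.

## Working session

There is one attempt and no reset: what is moved stays moved. The work goes in short steps, Python scripts to look and compute and a tool call to move; the robot and the scene stay as the last step left them, time stands still between calls to the robot, and variables do not carry over. Pictures are saved under pics/ and viewed, at most 10 in all, crops included, and the job is handed in when it is done.

Besides the shell and the picture viewer there is one more tool, called as name(argument=value, ...), one argument or row to a line, values as JSON. jog_arm: Moves the arm, as the interface text tells. Scaled input: -1 to 1 covers 300 mm each way for a shift and pi/4 rad each way for a turn. Its arguments: {"type":"object","properties":{"deltas":{"type":"array","items":{"type":"object","properties":{"fingers":{"type":"number"},"delta_pos":{"type":"array","items":{"type":"number"}},"yaw":{"type":"number"}}}}},"required":["deltas"]}

```bash
mkdir -p pics
cat > h.py <<'E'
import numpy as np,cv2
from workcell import bot
def pts(c):
    z=c["range_z"].astype(float);h,w=z.shape
    u,v=np.meshgrid(np.arange(w),np.arange(h))
    P=np.stack([(u-c["cx"])/c["fx"]*z,(v-c["cy"])/c["fy"]*z,z],-1)
    R=cv2.Rodrigues(np.array(c["rvec"],float))[0]
    W=(P-np.array(c["tvec"]).ravel())@R
    W[z==0]=np.nan
    return W
def save(n,im): cv2.imwrite(f"pics/{n}.png",cv2.cvtColor(im,cv2.COLOR_RGB2BGR))
E
python3 - <<'E'
from h import *
print(bot.get_obs())
for n in("top","scene"):
    c=bot.camera(n);save(n,c["image"]);np.savez(n,**c)
    print(n,c["fx"],c["cx"],c["cy"],c["rvec"],c["tvec"])
E
```

```text
{'clock': 0.0, 'joint_pos': array([ 1.32097566e+00,  2.41415766e-01,  3.75808614e-03,  1.33522329e+00,
       -2.72798288e-05,  1.57080319e+00]), 'joint_vel': array([-0.00024723,  0.00106144,  0.00132209, -0.00099333, -0.0003058 ,
        0.00031604]), 'tau': array([-6.32616229e-04, -3.72317183e+01,  2.52408224e+01,  1.69056054e-02,
       -8.87344027e-05, -1.37940953e-05]), 'eef_pos': array([0.12346852, 0.48387042, 0.2304245 ]), 'tool_rot': array([ 1.24589091e-01,  9.92207877e-01, -1.03590180e-03, -1.16321411e-04]), 'ft_force': array([ 1.046765  , -0.33467835,  0.75766299]), 'ft_torque': array([-0.00317752,  0.05429186,  0.05217997]), 'grasp_force': 0.0, 'grip_width': 0.08551018455778082}
top 394.1022819241078 320.3894340101549 205.38118819448403 [ 2.1582278  -2.14961162  0.16024827] [-0.0683701   0.58223177  1.20871037]
scene 448.86223610644805 320.3933038466016 204.49032201043835 [ 1.69621077  1.48874558 -0.82126069] [-0.01104089 -0.2155165   2.09728448]
```

View pics/top.png

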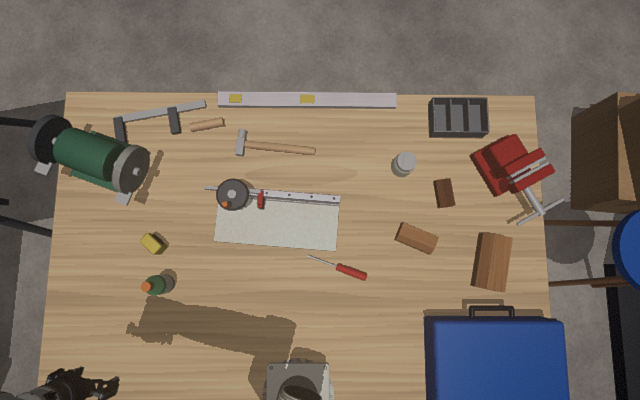

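View pics/scene.png

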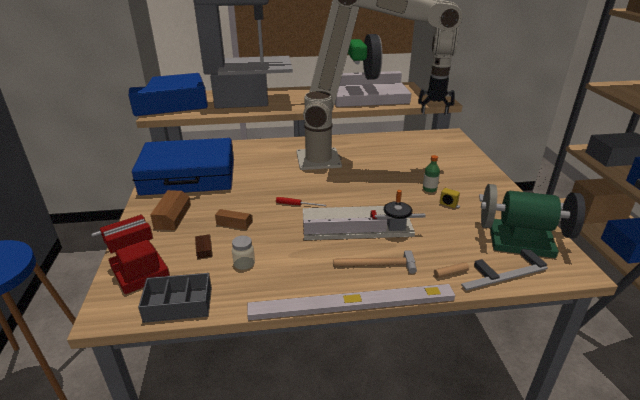

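Top view: jig with the wheel at (233,194), red stop (261,200), white bed (278,222). The smaller offcut is at (416,238), with the large look-alike at (492,262). The driver is at (340,268) in front of the bed. The scene view agrees.

```bash
cat > m.py <<'E'
from h import *
c=dict(np.load("top.npz"));W=pts(c);im=c["image"];hsv=cv2.cvtColor(im,cv2.COLOR_RGB2HSV)
u,v=np.meshgrid(np.arange(640),np.arange(400))
def box(x0,x1,y0,y1): return (u>=x0)&(u<x1)&(v>=y0)&(v<y1)
R=cv2.Rodrigues(c["rvec"])[0];C=-R.T@c["tvec"]
print("cam",C)
def ray(px,z):
    d=R.T@np.array([(px[0]-c["cx"])/c["fx"],(px[1]-c["cy"])/c["fx"],1]);return C+d*(z-C[2])/d[2]
def rect(m,z,name):
    n,l,s,_=cv2.connectedComponentsWithStats(m.astype(np.uint8));k=1+np.argmax(s[1:,4]);m=l==k
    cn=max(cv2.findContours(m.astype(np.uint8),0,2)[0],key=cv2.contourArea).reshape(-1,2)
    P=np.array([ray(p,z)[:2] for p in cn]);r=cv2.minAreaRect((P*1000).astype(np.float32))
    print(name,s[k,4],r,np.nanmedian(W[m][:,2]));print(cv2.boxPoints(r).round(0).tolist())
H,S,V=[hsv[...,i] for i in range(3)]
z=W[...,2]
rect(box(205,350,180,260)&(S<70)&(V>120)&(z<.035),.018,"bed")
rect(box(385,445,215,260)&(z>.035),.045,"offcut top")
rect(box(385,445,215,260)&(z>.01),.03,"offcut all")
rect(box(205,350,170,260)&(z>.06)&(z<.073),.068,"fence")
rect(box(205,260,170,220)&(z>.088)&(z<.104),.096,"wheel")
m=box(205,260,170,220)&(H<20)&(S>140)&(V>100);print("orange px",u[m].mean(),v[m].mean(),m.sum(),np.nanmedian(W[m],0),ray((u[m].mean(),v[m].mean()),.14))
m=box(250,275,185,215)&((H<8)|(H>172))&(S>140);print("red",u[m].mean(),v[m].mean(),m.sum(),np.nanmedian(W[m],0))
for n,b in dict(driver=box(300,372,250,285),spare=box(430,458,175,210),jar=box(388,420,148,180),hammer=box(230,320,125,160)).items():
    m=b&(z>.008);print(n,np.nanmin(W[m],0).round(3),np.nanmax(W[m],0).round(3))
E
python3 m.py
```

```text
cam [ 0.40954279 -0.05429323  1.27827072]
bed 5253 ((530.1185302734375, 74.91272735595703), (391.77532958984375, 152.88502502441406), 85.55634307861328) 0.017645539905374583
[[439.0, -114.0], [591.0, -126.0], [622.0, 264.0], [469.0, 276.0]]
offcut top 617 ((482.92669677734375, -371.16656494140625), (120.94569396972656, 54.230003356933594), 67.11280822753906) 0.044090526319053726
[[434.0, -416.0], [484.0, -437.0], [531.0, -326.0], [481.0, -305.0]]
offcut all 785 ((480.5668640136719, -371.4161376953125), (126.52828979492188, 63.685874938964844), 67.11280822753906) 0.04308185344836925
[[427.0, -417.0], [485.0, -442.0], [535.0, -326.0], [476.0, -301.0]]
fence 508 ((608.1845092773438, -6.516815185546875), (240.68605041503906, 26.551408767700195), 87.0599136352539) 0.06761352526233744
[[589.0, -126.0], [615.0, -127.0], [628.0, 113.0], [601.0, 114.0]]
wheel 779 ((607.121826171875, 202.7726593017578), (95.34883117675781, 97.39163970947266), 0.3086382746696472) 0.09594322900898244
[[559.0, 251.0], [560.0, 154.0], [655.0, 154.0], [655.0, 252.0]]
orange px 241.48076923076923 202.03846153846155 52 [0.57615713 0.16707471 0.11278824] [0.57739344 0.16488683 0.14      ]
red 259.86567164179104 199.17910447761193 67 [0.59632032 0.12036275 0.0795466 ]
driver [ 0.349 -0.218  0.008] [ 0.443 -0.024  0.03 ]
spare [ 0.581 -0.499  0.008] [ 0.676 -0.437  0.036]
jar [ 0.682 -0.363  0.009] [ 0.748 -0.298  0.096]
hammer [ 0.751 -0.045  0.008] [0.858 0.225 0.033]
```

```bash
cat >> m.py <<'E'
print("----")
m=box(205,255,175,225)&(z>.103);print(m.sum(),np.c_[u[m],v[m],(W[m]*1000).round()][:30])
J=np.array([553.3,67.7]);a=np.deg2rad(-4.44)
for px in[(226,205),(224,204),(227,207)]:print(px,ray(px,.148))
save("crop",cv2.resize(im[165:255,200:350],(750,450),interpolation=cv2.INTER_NEAREST))
E
python3 m.py | sed -n '/----/,$p'
```

```text
----
61 [[230. 190. 619. 207. 104.]
 [230. 191. 616. 207. 105.]
 [231. 192. 613. 204. 104.]
 [235. 192. 613. 192. 104.]
 [233. 193. 610. 198. 104.]
 [235. 193. 610. 192. 104.]
 [232. 194. 607. 201. 105.]
 [234. 194. 607. 195. 104.]
 [229. 195. 604. 210. 106.]
 [229. 196. 601. 210. 103.]
 [233. 196. 601. 198. 106.]
 [229. 197. 598. 210. 103.]
 [232. 197. 598. 200. 105.]
 [233. 197. 598. 198. 104.]
 [224. 201. 579. 214. 146.]
 [225. 201. 579. 212. 145.]
 [223. 202. 577. 218. 144.]
 [224. 202. 576. 214. 148.]
 [225. 202. 576. 211. 147.]
 [226. 202. 576. 209. 146.]
 [227. 202. 578. 208. 136.]
 [222. 203. 574. 221. 144.]
 [223. 203. 573. 217. 147.]
 [224. 203. 573. 214. 146.]
 [225. 203. 574. 211. 145.]
 [226. 203. 573. 208. 147.]
 [227. 203. 573. 205. 147.]
 [228. 203. 575. 206. 133.]
 [222. 204. 570. 220. 147.]
 [223. 204. 571. 217. 146.]]
(226, 205) [0.56735085 0.20772053 0.148     ]
(224, 204) [0.57024198 0.2135936  0.148     ]
(227, 207) [0.5615336 0.2046278 0.148    ]
```

View pics/crop.png

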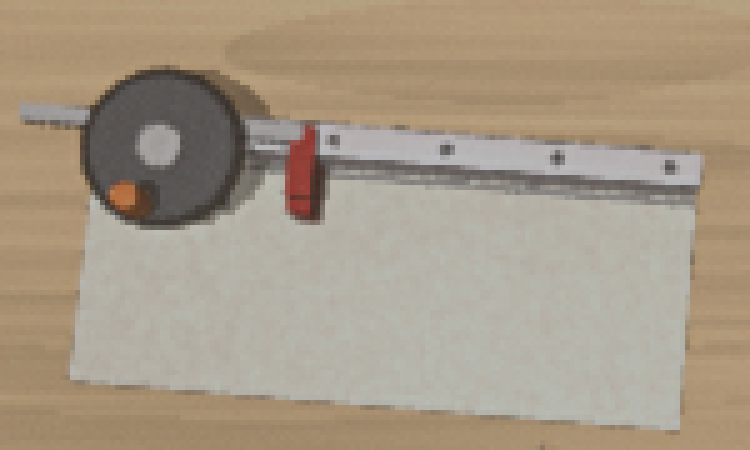

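Handle top is at about (225,204) px, which gives (0.570, 0.210). The wheel axis is at (0.607, 0.204), so the wheel angle is about 0.11 rad, in the given range. Moving over it.

jog_arm(
  deltas=[
    {"delta_pos": [-0.83,-0.26,0],"yaw": 0,"fingers": 1},
    {"delta_pos": [-0.83,-0.26,0],"yaw": 0,"fingers": 1},
    {"delta_pos": [-0.83,-0.26,0],"yaw": 0,"fingers": 1},
    {"delta_pos": [-0.83,-0.26,0],"yaw": 0,"fingers": 1},
    {"delta_pos": [-0.83,-0.26,0],"yaw": 0,"fingers": 1},
    {"delta_pos": [-0.83,-0.26,0],"yaw": 0,"fingers": 1},
  ],
)

```text
clock: 0.7
eef_pos: [0.3489, 0.3445, 0.2308]
tool_rot: [0.128, 0.992, -0.001, 0.0]
ft_force: [-0.4, 0.2, -0.1]
grip_width: 0.0854
grasp_force: 0.0
```

jog_arm(
  deltas=[
    {"delta_pos": [-0.84,-0.257,0],"yaw": 0,"fingers": 1},
    {"delta_pos": [-0.84,-0.257,0],"yaw": 0,"fingers": 1},
    {"delta_pos": [-0.84,-0.257,0],"yaw": 0,"fingers": 1},
    {"delta_pos": [-0.84,-0.257,0],"yaw": 0,"fingers": 1},
    {"delta_pos": [-0.84,-0.257,0],"yaw": 0,"fingers": 1},
    {"delta_pos": [-0.84,-0.257,0],"yaw": 0,"fingers": 1},
    {"delta_pos": [-0.84,-0.257,0],"yaw": 0,"fingers": 1},
  ],
)

```text
clock: 1.4
eef_pos: [0.5716, 0.2093, 0.2299]
tool_rot: [0.126, 0.992, -0.0, -0.001]
ft_force: [-0.6, 0.4, -0.2]
grip_width: 0.0854
grasp_force: 0.0
```

Run:
```python
from h import *
c=bot.camera("wrist");save("w1",c["image"]);o=bot.get_obs();print(o["eef_pos"],o["tool_rot"],o["joint_pos"],c["fx"],c["cx"],c["cy"],c["rvec"],c["tvec"])
```

```text
[0.57025832 0.21037585 0.23027104] [ 1.25019143e-01  9.92153605e-01 -1.61186834e-04 -1.18861677e-03] [3.53020180e-01 4.62472584e-01 3.21663417e-01 1.43224594e+00
 8.08126023e-04 6.03713700e-01] 309.70691628693146 314.69057933494173 204.23803155372346 [-2.29087254 -1.77494423 -0.26106624] [-0.34569304 -0.51802518  0.23287354]
```

View pics/w1.png

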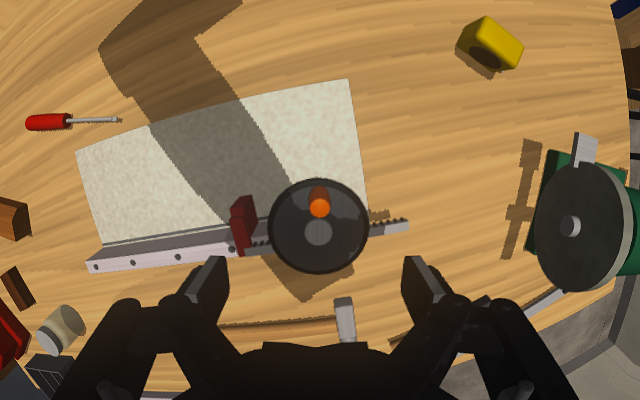

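The wrist view shows the handle top at (319,208), on the finger midline (~316 px). I'll descend and grip.

jog_arm(
  deltas=[
    {"delta_pos": [0,0,0.2],"yaw": 0,"fingers": 1},
    {"delta_pos": [0,0,0.4],"yaw": 0,"fingers": 1},
    {"delta_pos": [0,0,0.4],"yaw": 0,"fingers": 1},
    {"delta_pos": [0,0,0.4],"yaw": 0,"fingers": 0},
    {"delta_pos": [0,0,0.4],"yaw": 0,"fingers": 0},
    {"delta_pos": [0,0,0.4],"yaw": 0,"fingers": 0},
    {"delta_pos": [0,0,0.4],"yaw": 0,"fingers": 0},
    {"delta_pos": [0,0,0.4],"yaw": 0,"fingers": 0},
    {"delta_pos": [0,0,0.4],"yaw": 0,"fingers": 0},
    {"delta_pos": [0,0,0.4],"yaw": 0,"fingers": 0},
  ],
)

```text
clock: 2.45
eef_pos: [0.5719, 0.2113, 0.1137]
tool_rot: [0.125, 0.992, 0.001, 0.002]
ft_force: [-2.4, 0.9, 6.8]
grip_width: 0.0161
grasp_force: 58.6
```

Gripped, 16.1 mm wide as specified. Winding in a circle of 38 mm radius, with no yaw because the handle spins freely.

jog_arm(
  deltas=[
    {"delta_pos": [-0.0034,0.0378,0],"yaw": 0,"fingers": 0},
    {"delta_pos": [-0.0177,0.0727,0],"yaw": 0,"fingers": 0},
    {"delta_pos": [-0.0419,0.102,0],"yaw": 0,"fingers": 0},
    {"delta_pos": [-0.0735,0.1228,0],"yaw": 0,"fingers": 0},
    {"delta_pos": [-0.11,0.1332,0],"yaw": 0,"fingers": 0},
    {"delta_pos": [-0.1477,0.1325,0],"yaw": 0,"fingers": 0},
  ],
)

```text
clock: 3.05
eef_pos: [0.6237, 0.2377, 0.1137]
tool_rot: [0.125, 0.992, -0.0, 0.001]
ft_force: [-5.0, -4.1, 9.1]
grip_width: 0.0161
grasp_force: 59.2
```

jog_arm(
  deltas=[
    {"delta_pos": [-0.036,-0.0119,0],"yaw": 0,"fingers": 0},
    {"delta_pos": [-0.0668,-0.0338,0],"yaw": 0,"fingers": 0},
    {"delta_pos": [-0.0898,-0.064,0],"yaw": 0,"fingers": 0},
    {"delta_pos": [-0.1029,-0.0996,0],"yaw": 0,"fingers": 0},
    {"delta_pos": [-0.1048,-0.1373,0],"yaw": 0,"fingers": 0},
    {"delta_pos": [-0.0955,-0.1741,0],"yaw": 0,"fingers": 0},
    {"delta_pos": [-0.0758,-0.2064,0],"yaw": 0,"fingers": 0},
    {"delta_pos": [-0.0473,-0.2315,0],"yaw": 0,"fingers": 0},
    {"delta_pos": [-0.0128,-0.2469,0],"yaw": 0,"fingers": 0},
    {"delta_pos": [0.0248,-0.2516,0],"yaw": 0,"fingers": 0},
    {"delta_pos": [0.0621,-0.2449,0],"yaw": 0,"fingers": 0},
    {"delta_pos": [0.0957,-0.2276,0],"yaw": 0,"fingers": 0},
  ],
)

```text
clock: 4.25
eef_pos: [0.5804, 0.1773, 0.1137]
tool_rot: [0.126, 0.992, -0.001, 0.003]
ft_force: [2.2, -2.1, 6.3]
grip_width: 0.0159
grasp_force: 59.0
```

jog_arm(
  deltas=[
    {"delta_pos": [0.027,0.0266,0],"yaw": 0,"fingers": 0},
    {"delta_pos": [0.045,0.0599,0],"yaw": 0,"fingers": 0},
    {"delta_pos": [0.0519,0.0921,0],"yaw": 0,"fingers": 0},
    {"delta_pos": [0.0509,0.1211,0],"yaw": 0,"fingers": 0},
    {"delta_pos": [0.0479,0.1361,0],"yaw": 0,"fingers": 0},
    {"delta_pos": [0.0479,0.1361,0],"yaw": 0,"fingers": 0},
    {"delta_pos": [0.0479,0.1361,0],"yaw": 0,"fingers": 0},
    {"delta_pos": [0.0479,0.1361,0],"yaw": 0,"fingers": 0},
  ],
)

```text
clock: 5.05
eef_pos: [0.5739, 0.2174, 0.1137]
tool_rot: [0.126, 0.992, -0.004, 0.0]
ft_force: [-5.7, -12.6, 13.9]
grip_width: 0.0161
grasp_force: 60.3
```

The handle is at (0.574, 0.217), so wheel angle about 6.6 rad, with end-stop reaction showing. Releasing, rising and heading for the offcut.

jog_arm(
  deltas=[
    {"delta_pos": [0.0,-0.01,0],"yaw": 0,"fingers": 0.6},
    {"delta_pos": [0,-0.01,0],"yaw": 0,"fingers": 0.7},
    {"delta_pos": [0,-0.01,0],"yaw": 0,"fingers": 0.7},
    {"delta_pos": [0,-0.01,0],"yaw": 0,"fingers": 0.8},
    {"delta_pos": [0,-0.01,-0.15],"yaw": 0,"fingers": 1},
    {"delta_pos": [0,-0.01,-0.3],"yaw": 0,"fingers": 1},
    {"delta_pos": [0,-0.01,-0.4],"yaw": 0,"fingers": 1},
    {"delta_pos": [0,-0.01,-0.4],"yaw": 0,"fingers": 1},
  ],
)

```text
clock: 5.85
eef_pos: [0.5769, 0.2205, 0.2372]
tool_rot: [0.124, 0.992, 0.003, 0.005]
ft_force: [0.7, 0.7, 0.7]
grip_width: 0.0851
grasp_force: 0.0
```

```bash
cat > go.py <<'E'
import sys
from h import *
from scipy.spatial.transform import Rotation as Ro
def go(x,y,z,ty,n=""):
    o=bot.get_obs();R=Ro.from_quat(o["tool_rot"]).as_matrix();d=R.T@(np.array([x,y,z])-o["eef_pos"])
    a=np.rad2deg(np.arctan2(R[1,1],R[0,1]));t=(a-ty+180)%360-180
    print(n,o["clock"].round(2),"pos",o["eef_pos"].round(4),"ty",a.round(2),"delta",(d/.3).round(4),"yaw",(t/45).round(4),"F",o["ft_force"].round(1),o["grip_width"].round(4))
if __name__=="__main__": go(*map(float,sys.argv[1:]))
E
python3 go.py .482 -.371 .2 -22.9
```

```text
Traceback (most recent call last):
  File "go.py", line 8, in <module>
    if __name__=="__main__": go(*map(float,sys.argv[1:]))
                             ~~^^^^^^^^^^^^^^^^^^^^^^^^^^
  File "go.py", line 7, in go
    print(n,o["clock"].round(2),"pos",o["eef_pos"].round(4),"ty",a.round(2),"delta",(d/.3).round(4),"yaw",(t/45).round(4),"F",o["ft_force"].round(1),o["grip_width"].round(4))
            ^^^^^^^^^^^^^^^^
AttributeError: 'float' object has no attribute 'round'
```

jog_arm(
  deltas=[
    {"delta_pos": [-0.239,-0.937,0],"yaw": 1,"fingers": 1},
    {"delta_pos": [-0.239,-0.937,0],"yaw": 1,"fingers": 1},
    {"delta_pos": [-0.239,-0.937,0],"yaw": 1,"fingers": 1},
    {"delta_pos": [-0.239,-0.937,0],"yaw": 1,"fingers": 1},
    {"delta_pos": [-0.239,-0.937,0],"yaw": 1,"fingers": 1},
    {"delta_pos": [-0.239,-0.937,0],"yaw": 1,"fingers": 1},
    {"delta_pos": [-0.239,-0.937,0],"yaw": 1,"fingers": 1},
  ],
)

```text
clock: 6.55
eef_pos: [0.5735, -0.0759, 0.23]
tool_rot: [0.498, 0.867, -0.001, -0.0]
ft_force: [0.2, 0.0, 0.8]
grip_width: 0.0852
grasp_force: 0.0
```

```bash
sed -i 's/o\["clock"\].round(2)/o["clock"]/;s/o\["grip_width"\].round(4)/o["grip_width"]/' go.py
python3 go.py .482 -.371 .22 -22.9
python3 - <<'E'
from h import *
c=bot.camera("top");save("top2",c["image"][165:255]);np.savez("top2",**c)
W=pts(c);im=c["image"];hsv=cv2.cvtColor(im,cv2.COLOR_RGB2HSV)
u,v=np.meshgrid(np.arange(640),np.arange(400));H,S,V=[hsv[...,i] for i in range(3)]
m=(u>215)&(u<345)&(v>180)&(v<230)&((H<6)|(H>172))&(S>150)&(W[...,2]>.05)
Q=W[m];print(m.sum(),np.nanmedian(Q,0))
if m.sum(): 
    t=Q[Q[:,2]>.074]*1000;a=np.deg2rad(-4.44);d=t[:,:2]-[553.3,67.7];x=d@[np.cos(a),np.sin(a)];y=d@[-np.sin(a),np.cos(a)]
    print("jig x",x.min(),x.max(),"y",np.percentile(y,[0,5,50,95,100]))
E
```

```text
6.55 pos [ 0.5735 -0.0759  0.23  ] ty 30.27 delta [-0.6957 -0.7594  0.0352] yaw 1.1816 F [0.2 0.  0.8] 0.08515275182867048
57 [0.5871638  0.04353453 0.07900021]
jig x 23.031621998872193 63.91714363970228 y [-26.10134882 -25.85735961 -21.24667587 -15.31634758 -14.7928084 ]
```

The stop has moved about 78 mm; its face is now near jig y = -28. Going over the offcut.

jog_arm(
  deltas=[
    {"delta_pos": [-0.7,-0.76,0],"yaw": 1,"fingers": 1},
    {"delta_pos": [-0.7,-0.76,0],"yaw": 1,"fingers": 1},
    {"delta_pos": [-0.7,-0.76,0],"yaw": 1,"fingers": 1},
    {"delta_pos": [-0.7,-0.76,0],"yaw": 1,"fingers": 1},
    {"delta_pos": [-0.7,-0.76,0],"yaw": 1,"fingers": 1},
    {"delta_pos": [-0.7,-0.76,0],"yaw": 1,"fingers": 1},
    {"delta_pos": [-0.7,-0.76,0],"yaw": 1,"fingers": 1},
  ],
)

```text
clock: 7.3
eef_pos: [0.484, -0.3713, 0.2301]
tool_rot: [0.791, 0.612, -0.001, -0.0]
ft_force: [0.1, 0.3, 0.5]
grip_width: 0.0854
grasp_force: 0.0
```

jog_arm(
  deltas=[
    {"delta_pos": [0,0,0],"yaw": 0.18,"fingers": 1},
    {"delta_pos": [0,0,0],"yaw": 0.18,"fingers": 1},
  ],
)

```text
clock: 7.5
eef_pos: [0.4857, -0.3669, 0.2304]
tool_rot: [0.831, 0.557, 0.0, -0.001]
ft_force: [-0.4, -0.3, -0.0]
grip_width: 0.0851
grasp_force: 0.0
```

```bash
python3 go.py .482 -.371 .1 -22.9
python3 - <<'E'
from h import *
c=bot.camera("wrist");save("w2",c["image"]);np.savez("w2",**c);o=bot.get_obs()
u,v=np.meshgrid(np.arange(640),np.arange(400))
# equidistant fisheye to world points
dx,dy=(u-c["cx"])/c["fx"],(v-c["cy"])/c["fy"];r=np.hypot(dx,dy)+1e-9;z=c["range_z"].astype(float)
t=np.tan(r)*z;P=np.stack([dx/r*t,dy/r*t,z],-1);R=cv2.Rodrigues(np.array(c["rvec"],float))[0];W=(P-np.array(c["tvec"]).ravel())@R;W[z==0]=np.nan
near=np.hypot(W[...,0]-.482,W[...,1]+.371)<.09
for lo,hi,n in((.0405,.05,"top"),(.012,.05,"all")):
    m=near&(W[...,2]>lo)&(W[...,2]<hi);print(n,m.sum(),np.nanmedian(W[m],0));rr=cv2.minAreaRect((W[m][:,:2]*1000).astype(np.float32));print(rr,cv2.boxPoints(rr).round().tolist())
E
```

```text
7.5 pos [ 0.4857 -0.3669  0.2304] ty -22.33 delta [-0.0177 -0.0058  0.4346] yaw 0.0127 F [-0.4 -0.3 -0. ] 0.0851315581953967
top 4295 [ 0.48956268 -0.37100601  0.04459258]
((487.57537841796875, -374.1961669921875), (119.86389923095703, 46.49624252319336), 67.34918975830078) [[443.0, -421.0], [486.0, -438.0], [532.0, -328.0], [489.0, -310.0]]
all 5519 [ 0.48403734 -0.36779998  0.04428798]
((482.0444030761719, -371.84814453125), (120.52658081054688, 58.5386848449707), 67.36566162109375) [[432.0, -416.0], [486.0, -439.0], [532.0, -327.0], [478.0, -305.0]]
```

View pics/w2.png

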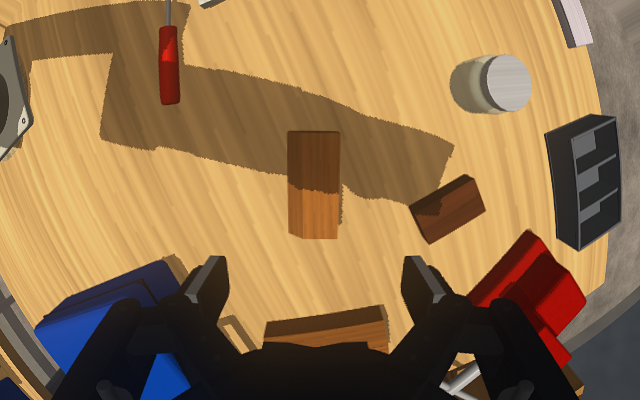

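Wrist view: offcut at (315,185), 120.5 x 58.5 mm, centre (0.482, -0.372). The bevel faces left in the picture, towards the robot. The spare block corner at (410,205) clears the finger. Descending.

jog_arm(
  deltas=[
    {"delta_pos": [-0.02,-0.005,0.16],"yaw": 0.007,"fingers": 1},
    {"delta_pos": [-0.02,-0.005,0.33],"yaw": 0.007,"fingers": 1},
    {"delta_pos": [-0.02,-0.005,0.5],"yaw": 0.007,"fingers": 1},
    {"delta_pos": [-0.02,-0.005,0.5],"yaw": 0.007,"fingers": 1},
    {"delta_pos": [-0.02,-0.005,0.5],"yaw": 0.007,"fingers": 1},
  ],
)

```text
clock: 8.05
eef_pos: [0.4817, -0.3714, 0.0809]
tool_rot: [0.832, 0.555, -0.0, -0.001]
ft_force: [0.1, -0.5, 0.9]
grip_width: 0.0854
grasp_force: 0.0
```

```bash
python3 go.py .482 -.3718 -.003 -22.64
```

```text
8.05 pos [ 0.4817 -0.3714  0.0809] ty -22.53 delta [-0.0012  0.0021  0.2798] yaw 0.0025 F [ 0.1 -0.5  0.9] 0.08539354331377418
```

jog_arm(
  deltas=[
    {"delta_pos": [0,0,0.14],"yaw": 0,"fingers": 1},
    {"delta_pos": [0,0,0.27],"yaw": 0,"fingers": 1},
    {"delta_pos": [0,0,0.27],"yaw": 0,"fingers": 1},
    {"delta_pos": [0,0,0.27],"yaw": 0,"fingers": 0},
    {"delta_pos": [0,0,0.27],"yaw": 0,"fingers": 0},
    {"delta_pos": [0,0,0.27],"yaw": 0,"fingers": 0},
    {"delta_pos": [0,0,0.27],"yaw": 0,"fingers": 0},
    {"delta_pos": [0,0,0.27],"yaw": 0,"fingers": 0},
  ],
)

```text
clock: 8.85
eef_pos: [0.4846, -0.3751, 0.0047]
tool_rot: [0.832, 0.554, 0.001, 0.004]
ft_force: [0.1, 1.3, 6.9]
grip_width: 0.0572
grasp_force: 65.5
```

jog_arm(
  deltas=[
    {"delta_pos": [0,0,-0.1],"yaw": 0,"fingers": 0},
    {"delta_pos": [0,0,-0.2],"yaw": 0,"fingers": 0},
    {"delta_pos": [0,0,-0.35],"yaw": 0,"fingers": 0},
    {"delta_pos": [0,0,-0.35],"yaw": 0,"fingers": 0},
  ],
)

```text
clock: 9.25
eef_pos: [0.4861, -0.3765, 0.1146]
tool_rot: [0.833, 0.554, 0.003, 0.008]
ft_force: [0.8, 0.4, -1.0]
grip_width: 0.0573
grasp_force: 64.7
```

```bash
python3 go.py .53 -.03 .12 -4.44
python3 - <<'E'
from h import *
c=bot.camera("wrist");save("w3",c["image"])
E
```

```text
9.25 pos [ 0.4861 -0.3765  0.1146] ty -22.72 delta [ 1.1217 -0.3108 -0.0275] yaw -0.4062 F [ 0.8  0.4 -1. ] 0.05734072954173399
```

View pics/w3.png

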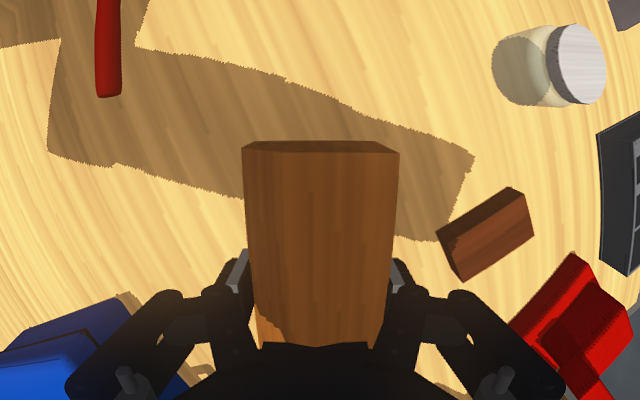

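Held squarely, with the offcut centred between the pads (320,250). Carrying to the bed.

jog_arm(
  deltas=[
    {"delta_pos": [0.16,-0.04,-0.03],"yaw": -0.1,"fingers": 0},
    {"delta_pos": [0.32,-0.09,-0.03],"yaw": -0.2,"fingers": 0},
    {"delta_pos": [0.48,-0.13,-0.03],"yaw": -0.3,"fingers": 0},
    {"delta_pos": [0.64,-0.18,-0.03],"yaw": -0.406,"fingers": 0},
    {"delta_pos": [0.78,-0.22,-0.03],"yaw": -0.406,"fingers": 0},
    {"delta_pos": [0.9,-0.25,-0.03],"yaw": -0.406,"fingers": 0},
    {"delta_pos": [0.9,-0.25,-0.03],"yaw": -0.406,"fingers": 0},
  ],
)

```text
clock: 10.0
eef_pos: [0.5167, -0.0904, 0.1142]
tool_rot: [0.732, 0.682, 0.0, -0.001]
ft_force: [0.3, -1.0, -1.7]
grip_width: 0.0572
grasp_force: 64.5
```

```bash
python3 go.py .536 -.029 .04 -4.44
```

```text
10.0 pos [ 0.5167 -0.0904  0.1142] ty -4.07 delta [0.2084 0.0499 0.2475] yaw 0.0082 F [ 0.3 -1.  -1.7] 0.05717753198250376
```

jog_arm(
  deltas=[
    {"delta_pos": [0.12,0.03,0],"yaw": 0.008,"fingers": 0},
    {"delta_pos": [0.208,0.05,0.05],"yaw": 0.008,"fingers": 0},
    {"delta_pos": [0.208,0.05,0.15],"yaw": 0.008,"fingers": 0},
    {"delta_pos": [0.208,0.05,0.24],"yaw": 0.008,"fingers": 0},
    {"delta_pos": [0.208,0.05,0.24],"yaw": 0.008,"fingers": 0},
    {"delta_pos": [0.208,0.05,0.24],"yaw": 0.008,"fingers": 0},
  ],
)

```text
clock: 10.6
eef_pos: [0.5359, -0.0344, 0.0421]
tool_rot: [0.736, 0.677, -0.001, -0.001]
ft_force: [0.1, 0.5, -1.5]
grip_width: 0.0574
grasp_force: 64.4
```

```bash
python3 go.py .536 -.029 .0245 -4.44;  python3 - <<'E'
from h import *
c=bot.camera("top");W=pts(c);im=c["image"]
save("t3",cv2.resize(im[165:255,200:350],(750,450),interpolation=cv2.INTER_NEAREST))
c=bot.camera("scene");save("s3",cv2.resize(c["image"][160:260,270:440],(765,450),interpolation=cv2.INTER_NEAREST))
E
```

```text
10.6 pos [ 0.5359 -0.0344  0.0421] ty -4.86 delta [ 0.0181 -0.0012  0.0588] yaw -0.0092 F [ 0.1  0.5 -1.5] 0.05735795810912505
```

View pics/t3.png

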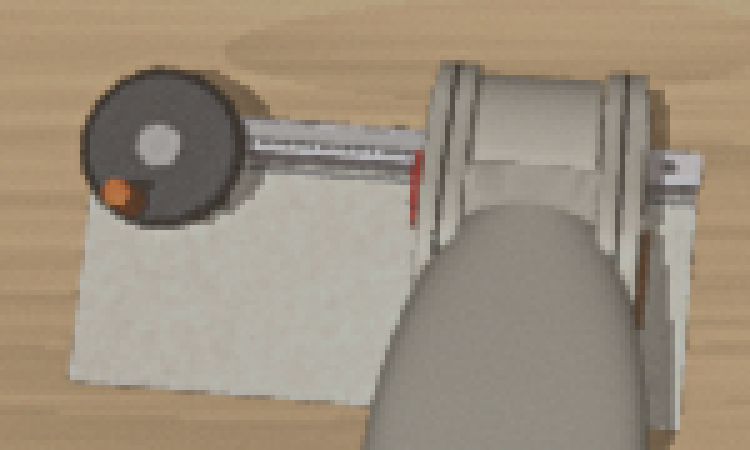

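The top view shows the handwheel wound and the offcut's far end at (640,280) on the bed side; the rest is hidden by the arm. Lowering.

jog_arm(
  deltas=[
    {"delta_pos": [0.01,0,0.03],"yaw": -0.009,"fingers": 0},
    {"delta_pos": [0.01,0,0.05],"yaw": -0.009,"fingers": 0},
    {"delta_pos": [0.01,0,0.058],"yaw": -0.009,"fingers": 0},
    {"delta_pos": [0.01,0,0.06],"yaw": -0.009,"fingers": 0},
  ],
)

```text
clock: 11.1
eef_pos: [0.5364, -0.0309, 0.0239]
tool_rot: [0.734, 0.679, -0.0, -0.0]
ft_force: [-0.0, -0.6, -1.7]
grip_width: 0.0574
grasp_force: 64.4
```

jog_arm(
  deltas=[
    {"delta_pos": [0.006,0,0],"yaw": 0,"fingers": 0},
    {"delta_pos": [0.012,0,0],"yaw": 0,"fingers": 0},
    {"delta_pos": [0.018,0,0],"yaw": 0,"fingers": 0},
    {"delta_pos": [0.018,0,0],"yaw": 0,"fingers": 0},
  ],
)

```text
clock: 11.5
eef_pos: [0.5374, -0.0252, 0.0245]
tool_rot: [0.734, 0.68, 0.0, 0.0]
ft_force: [-0.2, -0.5, -1.0]
grip_width: 0.0572
grasp_force: 64.4
```

jog_arm(
  deltas=[
    {"delta_pos": [0.004,0,0.003],"yaw": 0,"fingers": 0},
    {"delta_pos": [0.008,0,0.004],"yaw": 0,"fingers": 0},
    {"delta_pos": [0.01,0,0.004],"yaw": 0,"fingers": 0},
    {"delta_pos": [0.01,0,0.004],"yaw": 0,"fingers": 0},
  ],
)

```text
clock: 11.9
eef_pos: [0.5374, -0.0225, 0.0231]
tool_rot: [0.734, 0.679, -0.0, -0.0]
ft_force: [0.5, 0.1, -0.2]
grip_width: 0.0574
grasp_force: 64.4
```

jog_arm(
  deltas=[
    {"delta_pos": [0.003,0,0],"yaw": 0,"fingers": 0},
    {"delta_pos": [0.006,0,0],"yaw": 0,"fingers": 0},
    {"delta_pos": [0.006,0,0],"yaw": 0,"fingers": 0},
  ],
)

```text
clock: 12.2
eef_pos: [0.5376, -0.0207, 0.0231]
tool_rot: [0.734, 0.679, -0.0, 0.0]
ft_force: [0.1, -0.4, -1.6]
grip_width: 0.0571
grasp_force: 64.5
```

jog_arm(
  deltas=[
    {"delta_pos": [0.003,0,0.001],"yaw": 0,"fingers": 0},
    {"delta_pos": [0.005,0,0.002],"yaw": 0,"fingers": 0},
    {"delta_pos": [0.005,0,0.003],"yaw": 0,"fingers": 0},
  ],
)

```text
clock: 12.5
eef_pos: [0.5377, -0.0206, 0.0227]
tool_rot: [0.734, 0.679, -0.001, 0.001]
ft_force: [-1.8, -5.7, 5.0]
grip_width: 0.0572
grasp_force: 64.7
```

Contact with the stop (Fy -5.7 N) and bed. Backing off slightly, releasing, rising.

jog_arm(
  deltas=[
    {"delta_pos": [-0.004,0,-0.002],"yaw": 0,"fingers": 0},
    {"delta_pos": [-0.004,0,-0.002],"yaw": 0,"fingers": 0.84},
    {"delta_pos": [-0.004,0,-0.002],"yaw": 0,"fingers": 0.84},
    {"delta_pos": [-0.004,0,-0.002],"yaw": 0,"fingers": 0.84},
    {"delta_pos": [-0.004,0,-0.1],"yaw": 0,"fingers": 0.84},
    {"delta_pos": [-0.004,0,-0.25],"yaw": 0,"fingers": 0.84},
    {"delta_pos": [-0.004,0,-0.3],"yaw": 0,"fingers": 0},
    {"delta_pos": [-0.004,-0.25,-0.35],"yaw": 0,"fingers": 0},
    {"delta_pos": [-0.004,-0.25,-0.35],"yaw": 0,"fingers": 0},
  ],
)

```text
clock: 13.4
eef_pos: [0.4608, -0.0143, 0.1276]
tool_rot: [0.734, 0.68, -0.0, -0.001]
ft_force: [0.1, 0.8, 0.4]
grip_width: 0.0286
grasp_force: 0.0
```

```bash
cat > fish.py <<'E'
from h import *
def meas():
    c=bot.camera("wrist");u,v=np.meshgrid(np.arange(640),np.arange(400))
    dx,dy=(u-c["cx"])/c["fx"],(v-c["cy"])/c["fy"];r=np.hypot(dx,dy)+1e-9;z=c["range_z"].astype(float)
    t=np.tan(r)*z;P=np.stack([dx/r*t,dy/r*t,z],-1);R=cv2.Rodrigues(np.array(c["rvec"],float))[0];W=((P-np.array(c["tvec"]).ravel())@R)*1000;W[z==0]=np.nan
    hsv=cv2.cvtColor(c["image"],cv2.COLOR_RGB2HSV);H,S,V=[hsv[...,i] for i in range(3)]
    a=np.deg2rad(-4.44);d=W[...,:2]-[553.3,67.7];X=d@[np.cos(a),np.sin(a)];Y=d@[-np.sin(a),np.cos(a)];Z=W[...,2]
    box=(X>-80)&(X<60)&(Y>-190)&(Y<10)
    red=box&((H<6)|(H>172))&(S>150)&(Z>70)
    if red.sum()>5:print("stop top x",X[red].min(),X[red].max(),"y",np.percentile(Y[red],[1,50,99]))
    br=box&(Z>32)&(Z<66)&(H<20)&(S>90)&(X<52)&~(((H<6)|(H>172))&(S>180))
    n,l,s,_=cv2.connectedComponentsWithStats(br.astype(np.uint8));m=l==1+np.argmax(s[1:,4])
    for q,nm in((m,"all"),(m&(Z>59),"top")):
        rr=cv2.minAreaRect(np.c_[X[q],Y[q]].astype(np.float32));print(nm,q.sum(),rr,cv2.boxPoints(rr).round(1).tolist(),np.median(Z[q]))
    return c,X,Y,Z
E
python3 - <<'E'
from fish import *
c,X,Y,Z=meas();save("w4",c["image"]);o=bot.get_obs();print(o["eef_pos"],o["ft_force"],o["grip_width"],o["clock"])
f=(X>52)&(X<68)&(Y>-180)&(Y<-120)&(abs(Z-68)<4);print("fence x",np.percentile(X[f],[1,99]) if f.sum() else None)
E
```

```text
stop top x 15.158776059096297 59.93135838129679 y [-27.7202945  -20.58521249 -12.33900941]
all 11936 ((-7.747875213623047, -80.5739517211914), (136.50390625, 58.789852142333984), 89.73192596435547) [[-37.5, -148.6999969482422], [21.299999237060547, -149.0], [22.0, -12.5], [-36.79999923706055, -12.199999809265137]] 62.12686164584333
top 7846 ((-1.4634208679199219, -81.27713775634766), (135.2218017578125, 46.04656219482422), 89.5318374633789) [[-25.0, -148.6999969482422], [21.0, -149.10000610351562], [22.100000381469727, -13.899999618530273], [-23.899999618530273, -13.5]] 62.65780602333497
[ 0.45676912 -0.01402997  0.12770902] [-6.23451418  0.53497044 -0.22076305] 0.02143214365462222 13.45
fence x [52.07531475 67.85874864]
```

View pics/w4.png

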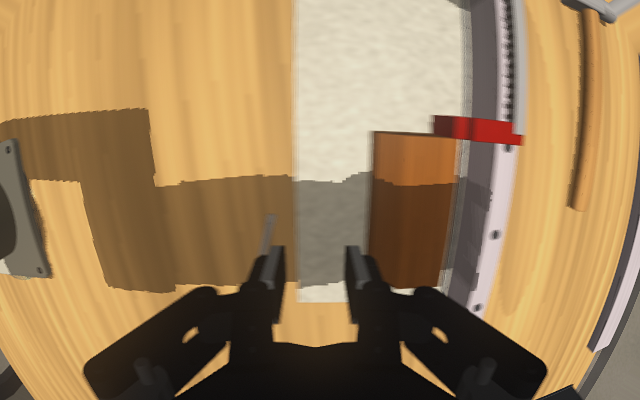

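The offcut lies on the bed at jig (-7.7, -89), bevel on the robot side (left edge at 372 px), with its end (408,132) against the stop. Next is a low push to the fence with shut fingers.

jog_arm(
  deltas=[
    {"delta_pos": [0,0,0.1],"yaw": 0,"fingers": 0},
    {"delta_pos": [0,0,0.22],"yaw": 0,"fingers": 0},
    {"delta_pos": [0,0,0.326],"yaw": 0,"fingers": 0},
    {"delta_pos": [0,0,0.326],"yaw": 0,"fingers": 0},
    {"delta_pos": [0,0.06,0.326],"yaw": 0,"fingers": 0},
    {"delta_pos": [0,0.1,0.326],"yaw": 0,"fingers": 0},
    {"delta_pos": [0,0.1,0.326],"yaw": 0,"fingers": 0},
  ],
)

```text
clock: 14.15
eef_pos: [0.4958, -0.017, 0.0311]
tool_rot: [0.734, 0.679, 0.002, 0.001]
ft_force: [0.6, 0.0, 0.7]
grip_width: 0.0002
grasp_force: 0.0
```

```bash
python3 go.py .5 -.02 .03 -4.44
```

```text
14.15 pos [ 0.4958 -0.017   0.0311] ty -4.41 delta [-0.0089  0.0147  0.0039] yaw 0.0007 F [0.6 0.  0.7] 0.0002110875073960087
```

jog_arm(
  deltas=[
    {"delta_pos": [0,0.015,0],"yaw": 0,"fingers": 0},
    {"delta_pos": [0,0.03,0],"yaw": 0,"fingers": 0},
    {"delta_pos": [0,0.045,0],"yaw": 0,"fingers": 0},
    {"delta_pos": [0,0.06,0],"yaw": 0,"fingers": 0},
    {"delta_pos": [0,0.075,0],"yaw": 0,"fingers": 0},
    {"delta_pos": [0,0.09,0],"yaw": 0,"fingers": 0},
  ],
)

```text
clock: 14.75
eef_pos: [0.5199, -0.0191, 0.0294]
tool_rot: [0.734, 0.679, -0.0, -0.0]
ft_force: [-0.7, 0.3, 0.5]
grip_width: 0.0003
grasp_force: 0.3
```

jog_arm(
  deltas=[
    {"delta_pos": [0,0.006,0],"yaw": 0,"fingers": 0},
    {"delta_pos": [0,0.012,0],"yaw": 0,"fingers": 0},
    {"delta_pos": [0,0.012,0],"yaw": 0,"fingers": 0},
  ],
)

```text
clock: 15.05
eef_pos: [0.5235, -0.0194, 0.0293]
tool_rot: [0.734, 0.679, 0.0, 0.0]
ft_force: [-0.4, -0.2, 0.6]
grip_width: 0.0001
grasp_force: 0.0
```

jog_arm(
  deltas=[
    {"delta_pos": [0,0.006,0],"yaw": 0,"fingers": 0},
    {"delta_pos": [0,0.012,0],"yaw": 0,"fingers": 0},
    {"delta_pos": [0,0.017,0],"yaw": 0,"fingers": 0},
    {"delta_pos": [0,0.017,0],"yaw": 0,"fingers": 0},
  ],
)

```text
clock: 15.45
eef_pos: [0.5254, -0.0195, 0.029]
tool_rot: [0.734, 0.679, -0.002, -0.002]
ft_force: [-7.5, 1.2, 5.4]
grip_width: -0.0005
grasp_force: 3.6
```

jog_arm(
  deltas=[
    {"delta_pos": [0,0.006,0],"yaw": 0,"fingers": 0},
    {"delta_pos": [0,0.01,0],"yaw": 0,"fingers": 0},
    {"delta_pos": [0,0.01,0],"yaw": 0,"fingers": 0},
  ],
)

```text
clock: 15.75
eef_pos: [0.5255, -0.0195, 0.0287]
tool_rot: [0.734, 0.679, -0.004, -0.004]
ft_force: [-12.7, 1.2, 9.5]
grip_width: -0.0002
grasp_force: 6.7
```

Against the fence. Backing off and looking at the seating.

jog_arm(
  deltas=[
    {"delta_pos": [0,-0.06,0],"yaw": 0,"fingers": 0},
    {"delta_pos": [0,-0.15,0],"yaw": 0,"fingers": 0},
    {"delta_pos": [0,-0.22,-0.15],"yaw": 0,"fingers": 0},
    {"delta_pos": [0,-0.22,-0.3],"yaw": 0,"fingers": 0},
    {"delta_pos": [0,-0.22,-0.33],"yaw": 0,"fingers": 0},
    {"delta_pos": [0,-0.22,-0.33],"yaw": 0,"fingers": 0},
  ],
)

```text
clock: 16.35
eef_pos: [0.4679, -0.015, 0.1308]
tool_rot: [0.734, 0.679, 0.002, 0.002]
ft_force: [-0.7, -1.3, 0.3]
grip_width: 0.0
grasp_force: 0.0
```

Run:
```python
from fish import *
c,X,Y,Z=meas();save("w5",c["image"][80:320,250:570].repeat(2,0).repeat(2,1));o=bot.get_obs();print(o["eef_pos"],o["ft_force"],o["grip_width"],o["clock"])
```

```text
stop top x 14.592875084050322 59.9834011882639 y [-27.62989757 -20.34499096 -12.41929718]
all 11552 ((22.394472122192383, -80.17923736572266), (58.95237731933594, 135.62852478027344), 0.04714334011077881) [[-7.099999904632568, -12.399999618530273], [-7.0, -148.0], [51.900001525878906, -148.0], [51.79999923706055, -12.300000190734863]] 62.05832705398466
top 7344 ((28.978727340698242, -80.2126235961914), (135.6117706298828, 45.878543853759766), 89.83959197998047) [[5.800000190734863, -148.0], [51.70000076293945, -148.10000610351562], [52.099998474121094, -12.5], [6.199999809265137, -12.300000190734863]] 62.67630069572458
[ 0.46649289 -0.01493215  0.12898653] [-0.72024024 -0.11300649 -0.20464411] 4.0926298764445937e-05 16.4
```

View pics/w5.png

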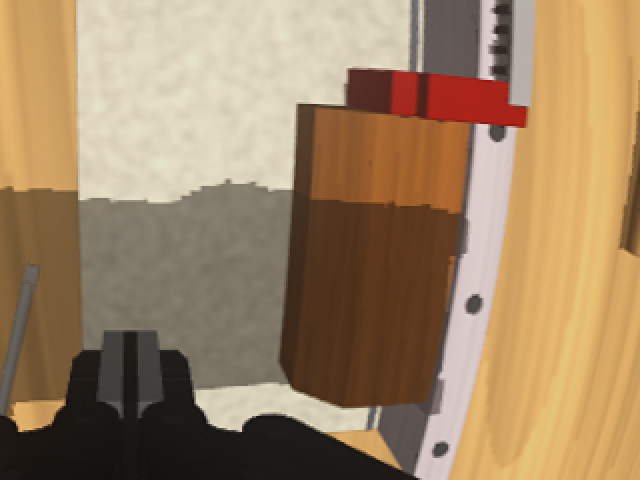

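The offcut is square on the fence and its end (about x 310-470, y 110 in the crop) butts the stop; centre is about 60 mm from the stop face. Now the diagonal press on the bevel.

jog_arm(
  deltas=[
    {"delta_pos": [0.004,0.1,0.1],"yaw": 0,"fingers": 0},
    {"delta_pos": [0.004,0.184,0.197],"yaw": 0,"fingers": 0},
    {"delta_pos": [0.004,0.184,0.197],"yaw": 0,"fingers": 0},
    {"delta_pos": [0.004,0.214,0.227],"yaw": 0,"fingers": 0},
    {"delta_pos": [0.004,0.214,0.227],"yaw": 0,"fingers": 0},
  ],
)

```text
clock: 16.9
eef_pos: [0.5293, -0.0187, 0.0587]
tool_rot: [0.734, 0.679, -0.001, -0.001]
ft_force: [0.6, -0.5, 0.5]
grip_width: 0.0
grasp_force: 0.0
```

jog_arm(
  deltas=[
    {"delta_pos": [0,0.007,0.007],"yaw": 0,"fingers": 0},
    {"delta_pos": [0,0.013,0.013],"yaw": 0,"fingers": 0},
    {"delta_pos": [0,0.013,0.013],"yaw": 0,"fingers": 0},
  ],
)

```text
clock: 17.2
eef_pos: [0.5339, -0.019, 0.0571]
tool_rot: [0.734, 0.679, 0.001, 0.001]
ft_force: [-0.0, -0.7, -0.1]
grip_width: 0.0001
grasp_force: 0.0
```

jog_arm(
  deltas=[
    {"delta_pos": [0,0.005,0.005],"yaw": 0,"fingers": 0},
    {"delta_pos": [0,0.01,0.01],"yaw": 0,"fingers": 0},
    {"delta_pos": [0,0.01,0.01],"yaw": 0,"fingers": 0},
  ],
)

```text
clock: 17.5
eef_pos: [0.5367, -0.0192, 0.0535]
tool_rot: [0.734, 0.679, 0.0, 0.0]
ft_force: [0.5, 0.6, -0.5]
grip_width: -0.0001
grasp_force: 0.0
```

jog_arm(
  deltas=[
    {"delta_pos": [0,0.005,0.005],"yaw": 0,"fingers": 0},
    {"delta_pos": [0,0.008,0.008],"yaw": 0,"fingers": 0},
    {"delta_pos": [0,0.008,0.008],"yaw": 0,"fingers": 0},
  ],
)

```text
clock: 17.8
eef_pos: [0.5388, -0.0193, 0.0511]
tool_rot: [0.734, 0.679, -0.0, -0.0]
ft_force: [-1.3, 0.0, 2.1]
grip_width: -0.0002
grasp_force: 1.1
```

jog_arm(
  deltas=[
    {"delta_pos": [0,0.004,0.004],"yaw": 0,"fingers": 0},
    {"delta_pos": [0,0.007,0.007],"yaw": 0,"fingers": 0},
    {"delta_pos": [0,0.007,0.007],"yaw": 0,"fingers": 0},
  ],
)

```text
clock: 18.1
eef_pos: [0.5393, -0.0194, 0.0506]
tool_rot: [0.734, 0.679, -0.001, -0.001]
ft_force: [-8.7, 0.9, 16.6]
grip_width: 0.0003
grasp_force: 9.0
```

jog_arm(
  deltas=[
    {"delta_pos": [0,0.004,0.004],"yaw": 0,"fingers": 0},
    {"delta_pos": [0,0.004,0.004],"yaw": 0,"fingers": 0},
    {"delta_pos": [0,0.004,0.004],"yaw": 0,"fingers": 0},
  ],
)

```text
clock: 18.4
eef_pos: [0.5395, -0.0194, 0.0504]
tool_rot: [0.734, 0.679, -0.001, -0.001]
ft_force: [-13.4, 1.1, 23.9]
grip_width: 0.0006
grasp_force: 13.5
```

The total is 27 N; easing it into the 10 to 20 N band.

jog_arm(
  deltas=[
    {"delta_pos": [0,-0.002,-0.006],"yaw": 0,"fingers": 0},
    {"delta_pos": [0,-0.002,-0.006],"yaw": 0,"fingers": 0},
    {"delta_pos": [0,-0.002,-0.006],"yaw": 0,"fingers": 0},
    {"delta_pos": [0,-0.002,-0.006],"yaw": 0,"fingers": 0},
  ],
)

```text
clock: 18.8
eef_pos: [0.5393, -0.0194, 0.0507]
tool_rot: [0.734, 0.679, -0.001, -0.001]
ft_force: [-8.1, 1.2, 14.7]
grip_width: 0.0001
grasp_force: 8.1
```

Run:
```python
from fish import *
try: meas()
except Exception as e: print(e)
c=bot.camera("top");save("t6",cv2.resize(c["image"][165:255,200:350],(750,450),interpolation=cv2.INTER_NEAREST))
for i in range(3):
    bot.camera("scene");o=bot.get_obs();print(o["clock"],o["eef_pos"].round(4),o["ft_force"].round(1),abs(o["joint_vel"]).max())
```

```text
stop top x 15.011419603547001 59.9884435561249 y [-27.69224677 -20.22690039 -12.42258573]
all 16525 ((22.851612091064453, -59.42578887939453), (58.26249313354492, 94.61572265625), 0.04588375985622406) [[-6.300000190734863, -12.100000381469727], [-6.199999809265137, -106.80000305175781], [52.0, -106.69999694824219], [51.900001525878906, -12.100000381469727]] 62.40498100489025
top 12814 ((30.634395599365234, -59.09128189086914), (88.78998565673828, 54.373409271240234), 82.1076889038086) [[-2.4000000953674316, -99.30000305175781], [51.5, -106.80000305175781], [63.70000076293945, -18.799999237060547], [9.800000190734863, -11.399999618530273]] 62.647484687438684
18.95 [ 0.5393 -0.0194  0.0507] [-9.  -0.8 14. ] 0.0008272716112463619
19.0 [ 0.5393 -0.0194  0.0507] [-9.2  0.7 13.9] 0.0011038409361380263
19.05 [ 0.5393 -0.0194  0.0507] [-8.2  0.2 14.8] 0.0023966211735436736
```

View pics/t6.png

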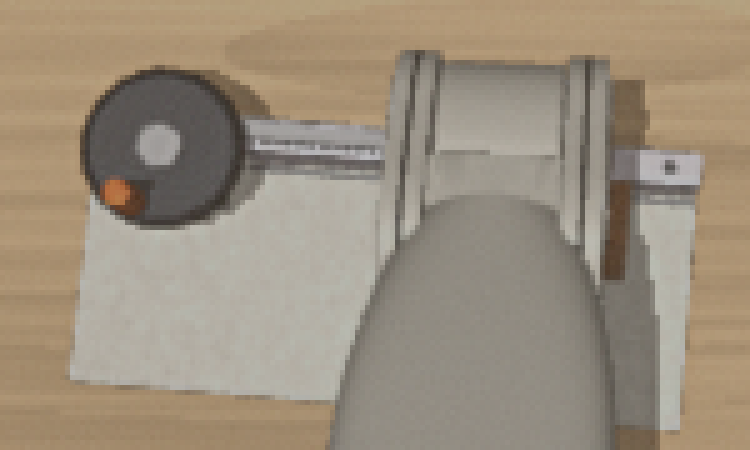

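jog_arm(
  deltas=[
    {"delta_pos": [0,0.004,-0.001],"yaw": 0,"fingers": 0},
    {"delta_pos": [0,0.004,-0.001],"yaw": 0,"fingers": 0},
    {"delta_pos": [0,0.004,-0.001],"yaw": 0,"fingers": 0},
    {"delta_pos": [0,0.004,-0.001],"yaw": 0,"fingers": 0},
  ],
)

```text
clock: 19.45
eef_pos: [0.5394, -0.0194, 0.0507]
tool_rot: [0.734, 0.679, -0.002, -0.002]
ft_force: [-11.1, 1.7, 14.4]
grip_width: -0.0002
grasp_force: 9.0
```

Steady at about 18 N, diagonal. The top view shows the wheel still wound (handle at (120,192) in the crop) and the offcut in place at the fence (615,230). Handing in.

```bash
python3 -c "
from workcell import bot
print(bot.job_done())"
```

```text
the job is handed in; nothing more can be done
None
```

I wound the handwheel to its end stop, seated the offcut against fence and stop, and handed the job in at about 19.5 s while pushing the bevel diagonally with about 18 N; no verdict was returned.

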